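# Unlock the pressure pan and hold its lid open

## Robot

A 7-joint arm with a two-finger parallel gripper is mounted at the origin on a cart in front of the work surface, level with it; the furniture and walls round the work are solid. World frame = base frame: x ahead of the robot, y to its left, z up, the work surface at z = 0. Lengths are in m, angles in rad, forces in N, time in s.
With the tool pointing down it reaches from about 0.4 to 0.9 m from the base axis. Payload 5.5 kg.
Tool frame: the origin (TCP) lies midway between the tips of the shut fingers; the grasp point (between the pads) lies 19 mm behind it; z points along the fingers, y is the line along which they close (so a half turn about z gives the same grasp; the last joint's range is limited). The gripper opens to 92 mm and grips with 3 to 60 N. Pads are 19 mm wide; open, the fingers measure 130 mm over their backs; the gripper's body (75 mm by 190 mm) begins 47 mm behind the grasp point.
Start: joints at [1.434, 0.501, -0.427, 1.55, 0.221, 1.138, -0.21], TCP at [0.253, -0.599, 0.192] pointing down, gripper open.
Joint ranges: [-2.88, 2.88], [-0.31, 2.03], [-1.54, 1.56], [0.2, 2.42], [-1.41, 4.55], [0.19, 2.02], [-2.57, 2.57]. Speed limits (rad/s): [2.57, 2.57, 3.14, 3.14, 3.14, 3.14, 3.14].

## Interface

Orientations are given as a 3x3 rotation matrix whose columns are the frame's x, y, z axes.
In Python, from bench import observe, snapshot, camera_info, finish_job, spot_in gives the robot as it stands.
- The arm moves only by the tool play_rows, never from a script. Its argument "moves" is a list that holds one entry, the list of rows, each a list of 6 numbers: the shift along the tool's x, y, z in units of 0.5 m (1.0 is 0.5 m), then the turn, a rotation vector about the tool's x, y, z in units of 45 degrees (1.0 is 45 degrees). In form: [[[dx, dy, dz, rx, ry, rz], ...]]. A call has 1 to 5 rows; each row is the pose to reach, as a shift and turn from the pose commanded when the call began, along the tool's axes at that moment; what a row does not reach only later rows make up. A row lasts 1/8 s, in which the tool goes at most 62.5 mm and 10.7 degrees, less where a joint would pass 70% of its speed; a pose out of reach is approached as far as the arm can. A call with a number of a shift or a turn outside -1 to 1 is refused whole. A call with a gripper value outside its range is refused whole. "hand" is the opening, from -1 (shut) to 1 (fully open), set as the call begins (left out, the last holds). The fingers move at their own pace and stop on an object; "force" is the grip in N (left out, the last holds). Time passes only in rows, so rows that repeat a pose let the fingers close. It gives the time, the measured TCP pose, the force, the opening and the grip force at its end, in the units of the state.
- observe(): the state, without advancing time (a new reading comes with each control period).
- snapshot(name): name is "side" or "top"; returns (picture, depth): 420x560x3 uint8, red, green, blue; 420x560 float32, m along the optical axis (not along the pixel's ray), 0 where there is no reading.
- camera_info(name): a dict with "fx", "fy", "cx", "cy" (pixels), "distortion" ([k1, k2, p1, p2, k3] as OpenCV has them; the pictures are not rectified), "rvec" (rotation vector, rad) and "tvec" (3), from world to camera coordinates, as OpenCV has them. Camera axes: x right, y down, z forward; pixel columns grow to the right and rows downward; lengths in m; the calibration is good to about 2 mm. A picture is of the moment at which its call begins. camera_info takes no time and is no camera call.
- finish_job(): hands the job in; it is judged then, once.
Trained networks look in the newest picture that a camera, given by its name, has taken for a name from the list of things; names that differ only in an ending like _2 or _b are one class to them, and where a whole thing is asked for, a point or a joint stands for the part that bears it (a point fixed in the world has none). Each returns a list of dicts, best first, with "confidence" (0 to 1); they miss things now and then, are a little off and sometimes report something else, mostly with a low value. They report only what shows in the picture. A call takes as long as a camera call.
- spot_in(camera, target): "location" ([x, y, z] in m, in world coordinates, good to about 4 mm: the middle of the surface that is visible of it).
The state is a dict: "time": time; "qpos": joint angles; "joint_velocities": joint speeds; "tau": joint torques, N m; "tcp_pos": TCP position; "orientation": TCP orientation; "wrist_force": force on the tool from outside, world axes, zero at the start; "ft_torque": the same for the moment, N m; "opening": finger opening in m; "finger_force": force on a finger pad.
Only numpy, scipy, OpenCV 4.12 (cv2) and the standard library are available. Lean on these libraries where they do the work, as an engineer would, in place of code of your own. Each camera call takes 0.05 s, during which the arm holds its last target. There are 200 camera calls.

## Task

Open the low pressure pan on the stove: crank the handwheel on its lid anticlockwise by its red knob, regrasping as you need, until the knob stands over the white mark on the handle's side, so that the brass locking bars are drawn in and the lid is unlocked. Then raise the lid by its black handle on the right and hold it open at 30 degrees (within 5), so that the drips run back into the pan while the cook reaches in; the lid has no stay, so do not let it drop, and finish still holding it there by that handle. Leave the knob at the mark and the other kitchen things where they stand.

Things in the scene. Friction and masses are not known exactly. Their poses are not given: they have to be found in the camera images.
- pan: low round steel pressure pan, 216 mm across its flange, 50 mm high; heavy, stays put. Origin: centre of its underside, z up, -x to the lid's handle (the robot's right), +x to the hinge (left). Steel loop handles at +y and -y reach 130 mm, 36 mm up. Four steel lugs on the flange (52 and 118 degrees either side of the handle, 92 to 114 mm from the axis) reach 78 mm high
- lid (a joint): opening angle of the flat aluminium lid (179 mm across, top 62 mm above the stove) about the level hinge on the left: 0 shut, grows as the handle's side rises, to 1.75 rad; 30 degrees = 0.524. Weighs about 0.8 kg with the wheel, has no spring or stay, falls shut at once if let go. Locked until the wheel reaches about 4.2 rad.
- lid_hinge (a point): point on the hinge axis at the left of the pan, 111 mm from the pan's axis, opposite the handle, 56 mm above the stove. Axes turn with the lid; shut, they are the pan's (hinge along y)
- grip_center (a point): centre of the lid's handle: round black bar, 15 mm thick, parallel to the hinge, 96 mm long between two steel arms; 146 mm from the pan's axis; shut, 257 mm beyond and 34 mm above the hinge axis (259 mm from it), 90 mm above the stove, 28 above the lid. Free air below. The bar is a sleeve that turns freely on its rod. Axes are the lid's (y along the bar)
- wheel (a joint): angle of the handwheel, rad, grows anticlockwise seen from above: 0 fully tight; 5.2 when the red knob stands over the white mark (22 x 8 mm, painted on the lid between wheel and handle); end stop 5.6. Starts between 0 and 0.6, stays where it is left (friction about 0.1 N m). It draws the four brass bars in 3.5 mm per rad; they clear the lugs at about 4.2
- wheel_center (a point): centre of the handwheel, on the pan's axis, at mid height of its rim, 98 mm above the stove (lid shut). Dark round rim: centre line radius 46 mm, 12 mm thick, 36 mm above the lid; hub 30 mm across, its top 10 mm above the rim's middle; three dark spokes 9 mm thick, 120 degrees apart. z is the wheel's axis. A cooker hood hangs over the stove from x = 0.31 back, lower edge 0.557 m up
- knob_center (a point): middle of the red crank knob, 31 mm above the middle of the rim and 46 mm from the wheel's axis, 129 mm above the stove when the lid is shut. The knob is a round post 19 mm thick, parallel to the wheel's axis, from 9 to 49 mm above the middle of the rim; it turns freely on its pin, so the hand need not turn with the wheel. Moves with the wheel
- pepper: wooden pepper mill, 58 mm across, 125 mm high, origin under its centre, loose, at the back of the stove; leave it alone
- spice_a: spice jar with red cap, 45 mm across, 106 mm high, origin under its centre, loose, at the back of the stove; leave it alone
- spice_b: second spice jar with red cap, 45 mm across, 106 mm high, origin under its centre, loose, at the back of the stove; leave it alone
- kettle: squat steel kettle with brown handle, 165 x 201 x 152 mm, origin under its centre, loose, on the rear left burner; leave it alone
- side_can: pale canister with wooden lid, 102 mm across, 140 mm high, origin under its centre, loose, on the counter; leave it alone
- mug: cream mug, 78 x 109 x 101 mm, origin under its centre, loose, on the counter; leave it alone
- teaspoon: steel teaspoon 137 mm long, lying on the counter; leave it alone
- lid_grip: the black turning sleeve of the lid's handle (what the fingers must hold); its origin is point grip_center, its y runs along the bar, it spins freely about that

How it is judged:
On the way:
1. the wheel is turned to the mark (5.2 rad, within 0.2) while the lid is still shut (value of joint wheel between 5 and 5.4 rad and value of joint lid below 0.05 rad), for 0.2 s.
At the end, for the whole second after the job is handed in: the fingers hold the lid by its black handle (contact force over 1 N) at 30 degrees, within 5 (0.436 to 0.611 rad), at rest (under 0.1 rad/s); the wheel is still at the mark (5.0 to 5.4 rad) and every bystander within 30 mm of where it stood (value of joint lid between 0.436 and 0.611 rad and velocity of joint lid between -0.1 and 0.1 rad/s and contact force between the fingers and lid_grip above 1 N and value of joint wheel between 5 and 5.4 rad and distance of each of pepper, spice_a, spice_b, kettle, side_can, mug, teaspoon from where it was at the start of the episode below 0.03 m); the arm keeps its last pose, push and grip.
It fails at once if the lid is dropped (it falls faster than 2 rad/s) (velocity of joint lid below -2 rad/s).
It fails at once if a bystander is pushed more than 30 mm (distance of any of pepper, spice_a, spice_b, kettle, side_can, mug, teaspoon from where it was at the start of the episode above 0.03 m).
It also fails if it takes over 61 s, if anything falls off the work surface, if the arm or the gripper's body presses on something with over 40 N, if the wrist force passes 120 N, or if a joint passes its speed limit or range.

## Working session

There is one attempt and no reset: what is moved stays moved. The work goes in short steps, Python scripts to look and compute and a tool call to move; the robot and the scene stay as the last step left them, time stands still between calls to the robot, and variables do not carry over. Pictures are saved under pics/ and viewed, at most 10 in all, crops included, and the job is handed in when it is done.

Besides the shell and the picture viewer there is one more tool, called after "Call:" in YAML: its name, and indented under it one key for each argument. play_rows: Moves the arm, as the interface text tells. Its arguments: {"type":"object","properties":{"moves":{"type":"array","items":{"type":"array","items":{"type":"array","items":{"type":"number","minimum":-1,"maximum":1}}}},"hand":{"type":"number"},"force":{"type":"number"}},"required":["moves"]}

```bash
mkdir -p pics; ls; cat > h.py <<'E'
import numpy as np,cv2
from bench import *
def P(n,save=None):
    im,d=snapshot(n)
    if save: cv2.imwrite('pics/'+save+'.png',im[:,:,::-1])
    return im,d
def cam(n):
    c=camera_info(n);K=np.array([[c['fx'],0,c['cx']],[0,c['fy'],c['cy']],[0,0,1.]])
    return K,np.array(c['distortion'],float),np.array(c['rvec'],float),np.array(c['tvec'],float)
def proj(n,X):
    K,D,r,t=cam(n);return cv2.projectPoints(np.array(X,float).reshape(-1,1,3),r,t,K,D)[0].reshape(-1,2)
def ray(n,uv):
    K,D,r,t=cam(n);R=cv2.Rodrigues(r)[0]
    p=cv2.undistortPoints(np.array(uv,float).reshape(-1,1,2),K,D).reshape(-1,2)
    d=np.c_[p,np.ones(len(p))]
    return -R.T@t,d@R
def cloud(n,mask,d):
    m=mask&(d>0);v,u=np.nonzero(m);o,r=ray(n,np.c_[u,v]);return o+r*d[m][:,None]
E
python3 - <<'E'
from h import *
np.set_printoptions(precision=4,suppress=True)
for n in('side','top'):
    P(n,n+'0')
    for t in('pan','wheel_center','knob_center','lid_grip','lid_hinge'):
        for r in spot_in(n,t)[:2]: print(n,t,r)
print(observe())
E
```

```text
pics
side pan {'location': [0.4695, 0.1868, 0.0642], 'confidence': 0.67}
side wheel_center {'location': [0.4905, 0.1519, 0.1083], 'confidence': 0.89}
side knob_center {'location': [0.4912, 0.1544, 0.1038], 'confidence': 0.87}
side lid_grip {'location': [0.7197, -0.066, 0.0655], 'confidence': 0.69}
side lid_grip {'location': [0.4877, 0.0187, 0.0887], 'confidence': 0.66}
side lid_hinge {'location': [0.4808, 0.1709, 0.0636], 'confidence': 0.77}
top pan {'location': [0.4826, 0.2628, 0.0608], 'confidence': 0.74}
top wheel_center {'location': [0.7292, -0.0073, 0.0138], 'confidence': 0.48}
top wheel_center {'location': [0.3795, -0.3647, -0.0061], 'confidence': 0.26}
top lid_hinge {'location': [0.7169, -0.0986, 0.0423], 'confidence': 0.38}
{'time': 0.6, 'qpos': array([ 1.4342,  0.5009, -0.427 ,  1.5504,  0.2208,  1.1383, -0.2103]), 'joint_velocities': array([-0.0007, -0.0012, -0.0004,  0.0001,  0.    , -0.0011, -0.0004]), 'tau': array([  0.0009, -56.6118,  -5.8064, -27.9363,  -0.0664,   0.0211,
         0.    ]), 'tcp_pos': array([ 0.2531, -0.5987,  0.1917]), 'orientation': array([[ 0.9211,  0.3893,  0.0001],
       [ 0.3893, -0.9211,  0.    ],
       [ 0.0001, -0.    , -1.    ]]), 'wrist_force': array([ 0.0443, -0.1866, -0.1523]), 'ft_torque': array([-0.0157,  0.0385,  0.0555]), 'finger_force': 0.0, 'opening': 0.09198822786823253}
```

View pics/side0.png

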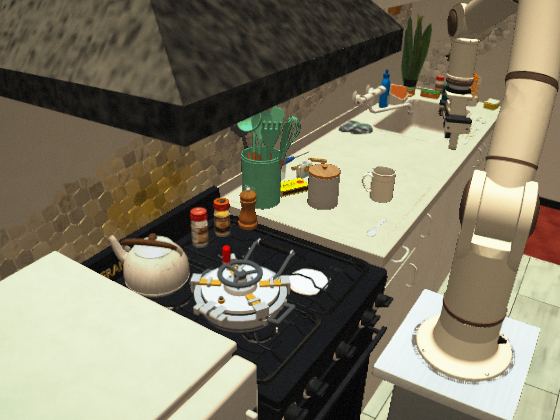

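View pics/top0.png

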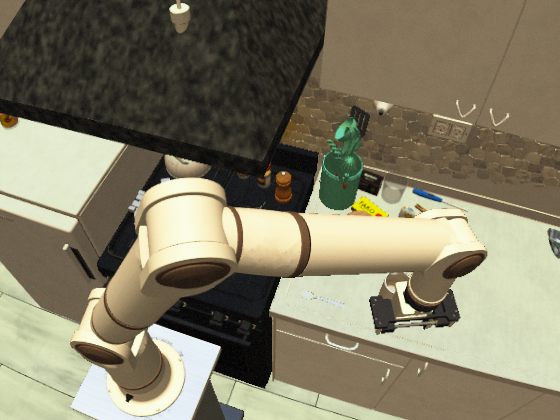

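Side view: pan at (240,295), red knob at (227,253), handle at about (283,257); in the top view the arm hides the pan. I'll measure from the side cloud and refine once the arm has moved.

```bash
python3 - <<'E'
from h import *
np.set_printoptions(precision=4,suppress=True)
im,d=P('side')
cv2.imwrite('pics/crop1.png',cv2.resize(im[225:345,170:340,::-1],None,fx=4.6,fy=4.6,interpolation=cv2.INTER_CUBIC))
u,v=np.meshgrid(np.arange(560),np.arange(420))
i=im.astype(int)
box=(u>180)&(u<335)&(v>235)&(v<340)
red=box&(i[...,0]>120)&(i[...,1]<60)&(i[...,2]<60)
C=cloud('side',red,d);print('red',len(C),C.mean(0),C.min(0),C.max(0))
A=cloud('side',box,d)
mm=box&(d>0); col=i[mm]
for lo,hi in((.056,.066),(.092,.108)):
    s=(A[:,2]>lo)&(A[:,2]<hi);B=A[s]; print(lo,len(B),np.percentile(B,[1,50,99],axis=0))
# flat lid bright, at top ~62mm: circle fit by outer extents
s=(A[:,2]>.094)&(A[:,2]<.112)&(col.max(1)<110)&(A[:,1]>.08)
B=A[s]
from scipy.optimize import least_squares
f=least_squares(lambda p:np.hypot(B[:,0]-p[0],B[:,1]-p[1])-.046,[.49,.16],loss='soft_l1',f_scale=.003);print('rim fit',f.x,len(B),np.median(abs(f.fun)))
print(np.median(B[:,2]))
s=(A[:,2]>.08)&(A[:,2]<.105)&(col.max(1)<90)&(A[:,1]<.09)
B=A[s];print('bar',len(B),np.percentile(B,[2,50,98],axis=0))
print('cam',ray('side',[[240,290]]),ray('top',[[240,290]])[0])
E
```

```text
red 88 [0.544  0.1378 0.1259] [ 0.526 -0.068 -0.023] [0.7078 0.1585 0.1487]
0.056 1970 [[0.3905 0.0746 0.0564]
 [0.4758 0.2049 0.0629]
 [0.6534 0.2764 0.0658]]
0.092 929 [[0.4364 0.0073 0.0924]
 [0.485  0.1494 0.1011]
 [0.5458 0.207  0.1073]]
rim fit [0.4895 0.1594] 622 0.0031402306732423203
0.10251675864882265
bar 257 [[0.4335 0.0066 0.082 ]
 [0.4902 0.0157 0.0935]
 [0.5416 0.0468 0.099 ]]
cam (array([-0.1027,  0.9371,  0.8019]), array([[ 0.4879, -0.6418, -0.6174]])) [-0.2525 -0.4404  1.2782]
```

View pics/crop1.png

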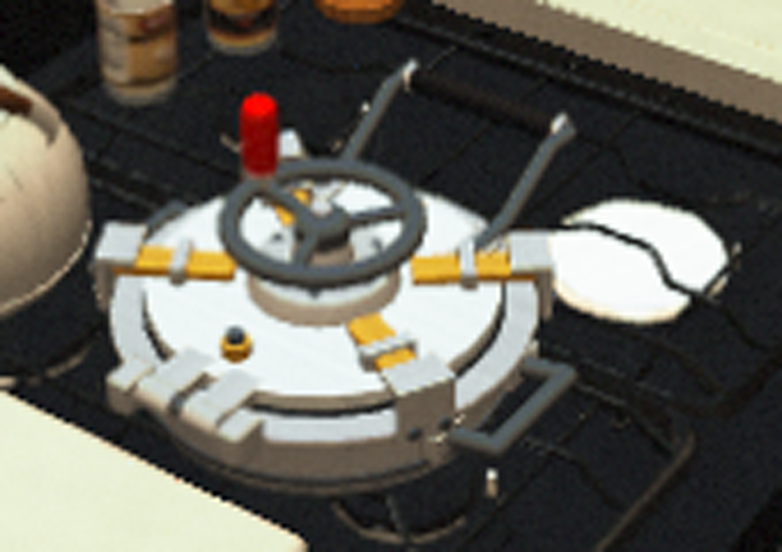

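The crop shows the red knob at the wheel's far side, handle bar to the robot's right, hinge at the left, so pan x ≈ world +y. Now I'll check wrist height against the hood, and the pan yaw from the bar.

```bash
python3 - <<'E'
from h import *
np.set_printoptions(precision=3,suppress=True)
u,v=np.meshgrid(np.arange(560),np.arange(420))
for n in('side','top'):
    im,d=P(n)
    A=cloud(n,d>0,d)
    s=(abs(A[:,0]-.253)<.18)&(abs(A[:,1]+.599)<.2)&(A[:,2]>.1);B=A[s]
    for lo in np.arange(.1,.9,.06):
        b=B[(B[:,2]>lo)&(B[:,2]<lo+.06)]
        if len(b): print(n,round(lo,2),len(b),np.percentile(b[:,:2],[2,98],axis=0).ravel())
    if n=='side':
        i=im.astype(int);col=i[d>0]
        s=(A[:,2]>.075)&(A[:,2]<.105)&(col.max(1)<60)&(A[:,1]<.05)&(A[:,1]>-.05)&(abs(A[:,0]-.49)<.06);B=A[s]
        print('bar',len(B),np.polyfit(B[:,0],B[:,1],1),B.mean(0),np.percentile(B,[1,99],axis=0))
        h=A[(A[:,2]>.5)&(A[:,0]>.25)&(A[:,1]>-.5)];print('hood min z',np.percentile(h,[1,5,50],axis=0))
E
```

```text
side 0.22 165 [ 0.218 -0.646  0.284 -0.533]
side 0.28 654 [ 0.188 -0.664  0.316 -0.499]
side 0.34 477 [ 0.209 -0.591  0.281 -0.539]
side 0.4 521 [ 0.215 -0.6    0.287 -0.557]
side 0.46 582 [ 0.216 -0.598  0.294 -0.557]
side 0.52 634 [ 0.193 -0.599  0.296 -0.528]
side 0.58 929 [ 0.143 -0.579  0.303 -0.434]
side 0.64 445 [ 0.11  -0.547  0.27  -0.4  ]
bar 218 [-0.015  0.024] [0.49  0.016 0.093] [[0.434 0.006 0.079]
 [0.537 0.048 0.1  ]]
hood min z [[ 0.311 -0.176  0.561]
 [ 0.312 -0.041  0.567]
 [ 0.384  0.431  0.634]]
top 0.22 55 [ 0.261 -0.661  0.279 -0.637]
top 0.28 1725 [ 0.186 -0.692  0.305 -0.508]
top 0.34 699 [ 0.204 -0.621  0.269 -0.544]
top 0.4 593 [ 0.213 -0.631  0.256 -0.561]
top 0.46 582 [ 0.214 -0.63   0.245 -0.564]
top 0.52 169 [ 0.183 -0.642  0.227 -0.576]
top 0.58 1917 [ 0.158 -0.651  0.294 -0.535]
top 0.64 4097 [ 0.089 -0.604  0.268 -0.44 ]
top 0.7 3070 [ 0.075 -0.486  0.176 -0.401]
```

Call:
play_rows:
  moves:
    - [[0.046,-0.11,-0.03,0.16,0.07,0],[0.092,-0.22,-0.06,0.32,0.14,0],[0.138,-0.33,-0.09,0.48,0.21,0]]
  hand: 1

```text
time: 1.12
tcp_pos: [0.2526, -0.4185, 0.2378]
orientation: [[0.921, 0.39, 0.006], [0.355, -0.843, 0.403], [0.162, -0.369, -0.915]]
wrist_force: [0.4, 1.7, -0.5]
opening: 0.0918
finger_force: 0.0
```

```bash
cat >> h.py <<'E'
import json
def log():
    s=observe();open('log.jsonl','a').write(json.dumps([list(map(float,s['qpos'])),list(map(float,s['tcp_pos'])),np.array(s['orientation']).tolist()])+'\n');return s
E
python3 - <<'E'
from h import *
open('log.jsonl','w').write(json.dumps([[1.4342,.5009,-.427,1.5504,.2208,1.1383,-.2103],[.2531,-.5987,.1917],[[.9211,.3893,.0001],[.3893,-.9211,0],[.0001,0,-1]]])+'\n')
log()
E
```

Call:
play_rows:
  moves:
    - [[0.06,-0.1,-0.0,0.1,0.1,0.05],[0.1,-0.2,-0.0,0.2,0.1,0.1]]

```text
time: 1.38
tcp_pos: [0.2586, -0.3169, 0.2818]
orientation: [[0.949, 0.315, 0.024], [0.25, -0.793, 0.555], [0.194, -0.521, -0.831]]
wrist_force: [-0.2, 0.2, -0.3]
opening: 0.0923
finger_force: 0.0
```

```bash
cat > fit.py <<'E'
from h import *
from itertools import product
from scipy.optimize import least_squares
from scipy.spatial.transform import Rotation as Ro
L=[json.loads(l) for l in open('log.jsonl')]
# SRS: axes z,y,z,y,z,y,z with signs; params: base yaw, d1,d3,d5,d7, elbow/wrist offsets, flange yaw, zero offset
def fk(q,p,s,pts=False):
    R=Ro.from_rotvec([0,0,p[0]]);x=np.array([0,0,p[1]]);P_=[x]
    ax='zyzyzyz';off=[0,0,0,0,0,0,p[7]]
    for k in range(7):
        R=R*Ro.from_euler(ax[k],s[k]*q[k]+off[k])
        if k==0: x=x+R.apply([p[8],0,0])
        if k==2: x=x+R.apply([p[5],0,p[2]]);P_.append(x)
        if k==3: x=x+R.apply([-p[6],0,0])
        if k==4: x=x+R.apply([0,0,p[3]]);P_.append(x)
        if k==5: x=x+R.apply([p[9],0,0])
        if k==6: x=x+R.apply([0,0,p[4]]);P_.append(x)
    return (x,R,P_) if pts else (x,R)
def res(p,s):
    r=[]
    for q,t,M in L:
        x,R=fk(q,p,s);r+=list(x-t)+list(.3*(R.as_matrix()-np.array(M)).ravel())
    return np.r_[r,1e-3*p[5],1e-3*p[6],1e-3*p[8],1e-3*p[9]]
if __name__=='__main__':
    np.set_printoptions(precision=4,suppress=True)
    log();L.append(json.loads(open('log.jsonl').readlines()[-1]))
    out=[]
    for s in product([1,-1],repeat=6):
        s=(s[0],1)+s[1:]   # j2 sign absorbed partly by yaw
        for y0 in(0,2,4):
          for f0 in (0,3.1):
            f=least_squares(res,[y0,.3,.4,.4,.4,0,0,f0,0,0],args=(s,),max_nfev=40);out.append((f.cost,s,f.x))
    out.sort(key=lambda o:o[0])
    for o in out[:4]: print(o)
    json.dump([out[0][1],list(out[0][2])],open('kin.json','w'))
E
python3 fit.py
```

```text
(np.float64(1.5707360557760904e-06), (-1, 1, -1, 1, -1, 1, -1), array([-0.0023,  0.2755,  0.5008,  0.4325,  0.4016, -0.0139,  0.0604,
        1.5687,  0.0227,  0.0026]))
(np.float64(1.570736055776093e-06), (-1, 1, -1, 1, -1, 1, -1), array([-0.0023,  0.2755,  0.5008,  0.4325,  0.4016, -0.0139,  0.0604,
        1.5687,  0.0227,  0.0026]))
(np.float64(1.5707360557763867e-06), (-1, 1, -1, 1, -1, 1, -1), array([-0.0023,  0.2755,  0.5008,  0.4325,  0.4016, -0.0139,  0.0604,
       -4.7145,  0.0227,  0.0026]))
(np.float64(1.5707360557767134e-06), (-1, 1, -1, 1, -1, 1, -1), array([-0.0023,  0.2755,  0.5008,  0.4325,  0.4016, -0.0139,  0.0604,
        1.5687,  0.0227,  0.0026]))
```

```bash
cat > sim.py <<'E'
from fit import *
S,PR=json.load(open('kin.json'))
lo=np.array([-2.88,-.31,-1.54,.2,-1.41,.19,-2.57]);hi=np.array([2.88,2.03,1.56,2.42,4.55,2.02,2.57])
def step(q,x,R):
    for _ in range(6):
        p,Rc=fk(q,PR,S);e=np.r_[x-p,(R*Rc.inv()).as_rotvec()]
        J=np.zeros((6,7))
        for k in range(7):
            dq=np.zeros(7);dq[k]=1e-5;p2,R2=fk(q+dq,PR,S);J[:,k]=np.r_[(p2-p)/1e-5,(R2*Rc.inv()).as_rotvec()/1e-5]
        q=np.clip(q+J.T@np.linalg.solve(J@J.T+1e-4*np.eye(6),e),lo,hi)
    return q,np.linalg.norm(e)
def path(q,x1,R1,n=12):
    x0,R0=fk(q,PR,S);rv=(R1*R0.inv()).as_rotvec();Q=[];e=0
    for k in range(1,n+1):
        q,e=step(q,x0+(x1-x0)*k/n,Ro.from_rotvec(rv*k/n)*R0);Q.append(q)
    return Q,e
def clear(q):   # min distance of arm centre lines to hood box x>.31,z>.557
    P_=fk(q,PR,S,True)[2];m=9
    for a,b in zip(P_[:-1],P_[1:]):
        for t in np.linspace(0,1,15):
            c=a+(b-a)*t;m=min(m,np.hypot(max(.31-c[0],0),max(.557-c[2],0)))
    return m
def orient(z,yd):
    z=np.array(z,float);z/=np.linalg.norm(z);y=np.array(yd,float);y-=z*(y@z);y/=np.linalg.norm(y)
    return Ro.from_matrix(np.c_[np.cross(y,z),y,z])
def zdir(th,az): return [np.sin(th)*np.cos(az),np.sin(th)*np.sin(az),-np.cos(th)]
E
cat > plan.py <<'E'
from sim import *
np.set_printoptions(precision=2,suppress=True)
q0=np.array(observe()['qpos']);C=np.array([.4895,.1594,.125])
for th in(30,40,50,60):
  for az in(0,30,60,90):
    z=np.array(zdir(np.radians(th),np.radians(az)))
    best=None
    for yd in ([np.sin(np.radians(az)),-np.cos(np.radians(az)),0],):   # closing horizontal
      R=orient(z,yd);q=q0;Q=[];E=0
      g=lambda a,up=0:C+[.046*np.cos(a),.046*np.sin(a),up]+.019*z
      for w in [np.array([.3,-.1,.3]),g(-.17,.1),g(-.17)]+[g(a) for a in np.arange(.3,4.8,.5)]:
        P_,e=path(q,w,R,8 if len(Q)<24 else 3);Q+=P_;q=Q[-1];E=max(E,e if len(Q)>8 else 0)
      ck=[clear(x) for x in Q];i=int(np.argmin(ck))
      print(th,az,'err %.3f clear %.3f@%d of %d'%(E,min(ck),i,len(Q)),'lim',round(min((np.array(Q)-lo).min(),(hi-np.array(Q)).min()),2),q)
E
python3 plan.py
```

```text
30 0 err 0.689 clear 0.000@14 of 51 lim 0.0 [ 1.34 -0.28 -1.54  2.42 -0.61  0.19 -1.36]
30 30 err 0.473 clear 0.000@14 of 51 lim 0.0 [ 1.05  0.07 -1.23  2.42 -0.76  0.19 -0.48]
30 60 err 0.000 clear 0.000@11 of 51 lim 0.01 [ 1.1   0.36 -1.22  2.36 -0.26  0.37 -0.34]
30 90 err 0.000 clear 0.000@8 of 51 lim 0.21 [ 0.87  0.48 -0.97  2.14 -0.2   0.7   0.11]
40 0 err 1.804 clear 0.029@13 of 51 lim 0.0 [ 2.88  2.03 -1.54  2.42 -1.41  0.19  2.57]
40 30 err 1.940 clear 0.024@15 of 51 lim 0.0 [ 2.88  2.03 -1.54  2.42 -1.41  0.19  2.57]
40 60 err 0.113 clear 0.000@14 of 51 lim 0.0 [ 1.19  0.43 -1.18  2.42 -0.81  0.32  0.33]
40 90 err 0.000 clear 0.000@8 of 51 lim 0.19 [ 0.94  0.58 -0.94  2.15 -0.37  0.72  0.36]
50 0 err 2.957 clear 0.021@13 of 51 lim 0.0 [-2.88  0.39  1.56  2.42  1.92  0.25  1.88]
50 30 err 3.297 clear 0.019@46 of 51 lim 0.0 [ 1.09  2.03  1.56  2.42  1.23  2.02 -1.08]
50 60 err 0.746 clear 0.015@15 of 51 lim 0.0 [ 1.29  0.6  -1.18  2.42 -1.17  0.31  0.85]
50 90 err 0.000 clear 0.000@9 of 51 lim 0.18 [ 1.    0.69 -0.92  2.14 -0.48  0.76  0.55]
60 0 err 0.886 clear 0.017@13 of 51 lim 0.0 [-2.88  0.63  1.56  2.42  2.25  0.31  1.34]
60 30 err 1.831 clear 0.032@21 of 51 lim 0.0 [-0.21  0.23  0.79  2.42 -1.41  1.02  1.46]
60 60 err 1.357 clear 0.052@15 of 51 lim 0.0 [ 1.39  0.87 -1.22  2.42 -1.32  0.24  1.18]
60 90 err 0.000 clear 0.000@15 of 51 lim 0.18 [ 1.04  0.83 -0.89  2.13 -0.55  0.81  0.7 ]
```

```bash
cat >> sim.py <<'E'
HY=-.2
def clear(q):
    P_=fk(q,PR,S,True)[2];m=9
    P_=P_[:3]+[P_[2]+(P_[3]-P_[2])*.6]
    for a,b in zip(P_[:-1],P_[1:]):
        for t in np.linspace(0,1,15):
            c=a+(b-a)*t;m=min(m,np.linalg.norm([max(.31-c[0],0),max(HY-c[1],0),max(.557-c[2],0)]))
    return m
E
python3 - <<'E'
from sim import *
np.set_printoptions(precision=2,suppress=True)
im,d=P('side');A=cloud('side',d>0,d);h=A[(abs(A[:,2]-.575)<.02)&(A[:,0]>.29)&(A[:,0]<.7)&(A[:,1]>-.3)];print('hood edge y',np.percentile(h[:,1],[.2,1,50,99]),np.percentile(h[:,0],[1,50,99]))
rng=np.random.default_rng(0);C=np.array([.4895,.1594,.125])
for th in(30,45,60,75):
  for az in(30,60,90,120):
   for sg in(1,-1):
    t,a=np.radians([th,az]);z=np.array(zdir(t,a));R=orient(z,[sg*np.sin(a),-sg*np.cos(a),0]);b=[]
    for _ in range(14):
        q=rng.uniform(lo,hi);q[3]=rng.uniform(1,2.3)
        for _ in range(8): q,e=step(q,C+.019*z,R)
        if e<1e-3: b.append((clear(q),min((q-lo).min(),(hi-q).min()),q))
    b=sorted([x for x in b if x[1]>.03],key=lambda x:-x[0])
    if b: print(th,az,sg,len(b),'clr %.3f lim %.2f'%b[0][:2],b[0][2],'elbow',fk(b[0][2],PR,S,True)[2][1],'wrist',fk(b[0][2],PR,S,True)[2][2])
E
```

```text
hood edge y [-0.23 -0.2   0.48  0.5 ] [0.31 0.31 0.69]
30 60 1 10 clr 0.016 lim 0.09 [ 0.85  0.32 -1.04  2.33 -0.42  0.35 -0.27] elbow [ 0.1  -0.14  0.75] wrist [ 0.4  -0.01  0.46]
30 60 -1 1 clr 0.017 lim 0.10 [ 1.05  0.59 -1.44  2.32  0.61  0.39  1.85] elbow [ 0.14 -0.27  0.69] wrist [ 0.4  -0.    0.46]
30 90 1 9 clr 0.019 lim 0.08 [ 0.96  0.87 -1.46  2.1   0.55  0.76 -0.72] elbow [ 0.22 -0.34  0.6 ] wrist [ 0.49 -0.03  0.46]
30 120 1 12 clr 0.000 lim 0.54 [-0.6   0.68  0.95  1.88 -0.87  1.44  1.26] elbow [0.27 0.2  0.67] wrist [ 0.59 -0.01  0.46]
30 120 -1 2 clr 0.000 lim 0.53 [-0.4   0.56  0.6   1.89 -0.73  1.28 -2.04] elbow [0.25 0.12 0.71] wrist [ 0.59 -0.01  0.46]
45 90 1 7 clr 0.057 lim 0.29 [ 1.02  0.84 -1.23  2.13 -0.01  0.62 -0.03] elbow [ 0.19 -0.34  0.61] wrist [ 0.49 -0.11  0.4 ]
45 90 -1 4 clr 0.000 lim 0.12 [-0.62  0.95  1.35  2.13 -1.29  1.86 -1.8 ] elbow [0.34 0.26 0.57] wrist [ 0.49 -0.11  0.39]
45 120 1 8 clr 0.039 lim 0.47 [ 0.74  0.92 -1.07  1.8   0.04  1.08  0.28] elbow [ 0.3  -0.29  0.58] wrist [ 0.63 -0.07  0.39]
45 120 -1 6 clr 0.000 lim 0.23 [-0.49  0.9   1
[... 259 characters left out ...]
0.61  0.75 -2.45] elbow [ 0.22 -0.32  0.62] wrist [ 0.49 -0.17  0.31]
60 120 1 3 clr 0.112 lim 0.52 [ 0.76  1.08 -1.02  1.72 -0.09  1.18  0.43] elbow [ 0.33 -0.33  0.52] wrist [ 0.66 -0.13  0.32]
75 90 1 11 clr 0.321 lim 0.16 [ 1.21  1.5  -1.38  2.08  0.2   0.69  0.  ] elbow [ 0.17 -0.49  0.31] wrist [ 0.49 -0.21  0.22]
75 90 -1 3 clr 0.166 lim 0.33 [ 0.97  1.03 -0.83  2.09 -0.72  0.87 -2.22] elbow [ 0.24 -0.38  0.54] wrist [ 0.49 -0.21  0.22]
75 120 1 3 clr 0.295 lim 0.13 [ 0.87  1.54 -1.41  1.64  0.21  1.3   0.1 ] elbow [ 0.33 -0.41  0.29] wrist [ 0.68 -0.16  0.22]
75 120 -1 1 clr 0.146 lim 0.04 [ 0.72  1.2  -0.9   1.64 -0.27  1.32 -2.53] elbow [ 0.36 -0.33  0.47] wrist [ 0.68 -0.16  0.22]
```

```bash
cat > plan2.py <<'E'
from sim import *
np.set_printoptions(precision=3,suppress=True)
q=np.array(L[0][0])
for a in L[1:]:
    Q,e=path(q,np.array(a[1]),Ro.from_matrix(np.array(a[2])),6);q=Q[-1];print('sim',q,'real',np.array(a[0]))
q0=np.array(observe()['qpos']);print('elbow now',fk(q0,PR,S,True)[2][1])
C=np.array([.4895,.1594,.133]);rng=np.random.default_rng(1);out=[]
O=lambda th,az:(lambda z:(orient(z,[np.sin(az),-np.cos(az),0]),np.array(z)))(zdir(th,az))
for k in range(60):
    th1,az1=np.radians(rng.uniform(45,90)),np.radians(rng.uniform(40,140))
    w1=np.array([rng.uniform(.2,.5),rng.uniform(-.35,-.1),rng.uniform(.2,.4)])
    if k==0: th1,az1,w1=np.radians(60),np.radians(90),np.array([.4,-.1,.25])
    th=np.radians(rng.choice([60,65,70]));R,z=O(th,np.radians(90))
    if k==0:th=np.radians(60)
    g=lambda a,up=0:C+[.046*np.cos(a),.046*np.sin(a),up]+.019*z
    q=q0;Q=[];E=0
    for w,Rw in [(w1,O(th1,az1)[0]),(g(-.17)-.12*z,R),(g(-.17),R)]+[(g(a),R) for a in (.8,2.4,3.6,4.71)]:
        P_,e=path(q,w,Rw,6);Q+=P_;q=P_[-1];E=max(E,e)
    ck=[clear(x) for x in Q];Q=np.array(Q)
    out.append((min(ck),E,min((Q-lo).min(),(hi-Q).min()),np.degrees([th1,az1,th]),w1,q))
    if k==0: print(out[-1],int(np.argmin(ck)))
out=[o for o in out if o[1]<2e-3];out.sort(key=lambda o:-o[0])
for o in out[:6]: print(*o)
E
python3 plan2.py
```

```text
sim [ 1.484  0.469 -0.502  1.585 -0.008  1.488 -0.179] real [ 1.485  0.467 -0.499  1.587 -0.009  1.488 -0.175]
sim [ 1.494  0.39  -0.519  1.672 -0.154  1.608 -0.264] real [ 1.499  0.391 -0.526  1.672 -0.153  1.607 -0.266]
elbow now [ 0.008 -0.201  0.744]
(np.float64(0.15639384257112557), np.float64(2.197125124576696e-14), np.float64(0.21185431041672764), array([60., 90., 60.]), array([ 0.4 , -0.1 ,  0.25]), array([ 1.09 ,  1.021, -0.947,  2.054, -0.508,  0.863,  0.7  ])) 23
0.17430668138989683 4.825772783820019e-14 0.17761810256085941 [ 52.135 135.203  70.   ] [ 0.246 -0.222  0.229] [ 1.122  1.066 -1.012  2.052 -0.431  0.833  0.62 ]
0.17077236415386168 4.2322160132857046e-13 0.21300736759216754 [45.753 89.357 70.   ] [ 0.491 -0.279  0.35 ] [ 1.116  1.057 -0.999  2.052 -0.446  0.839  0.636]
0.1685753389190202 2.0174256173934456e-14 0.19150674347640995 [ 75.748 118.71   70.   ] [ 0.257 -0.149  0.238] [ 1.112  1.051 -0.991  2.053 -0.456  0.842  0.646]
0.16465720822076443 1.7320030728475572e-13 0.20999033172505777 [50.971 90.606 70.   ] [ 0.436 -0.276  0.354] [ 1.105  1.042 -0.977  2.053 -0.473  0.849  0.664]
0.16347433769288136 4.203749382596574e-14 0.12561214889943417 [ 61.19  104.151  70.   ] [ 0.314 -0.255  0.301] [ 1.103  1.039 -0.973  2.053 -0.478  0.851  0.669]
0.16320323870960374 2.9093298505170335e-14 0.2124118576155123 [ 54.525 123.127  70.   ] [ 0.219 -0.144  0.233] [ 1.102  1.038 -0.972  2.053 -0.479  0.851  0.671]
```

```bash
cat > mv.py <<'E'
from sim import *
np.set_printoptions(precision=3,suppress=True)
def rows(targets,s=None):
    """targets: list of (x,R); prints rows relative to the current pose"""
    s=s or observe();x0=np.array(s['tcp_pos']);R0=Ro.from_matrix(np.array(s['orientation']))
    for x,R in targets:
        d=R0.inv().apply(np.array(x)-x0)/.5;r=(R0.inv()*R).as_rotvec()/(np.pi/4)
        print([round(float(v),3) for v in np.r_[d,r]])
O=lambda th,az=90:(lambda z:(orient(z,[np.sin(np.radians(az)),-np.cos(np.radians(az)),0]),np.array(z)))(zdir(np.radians(th),np.radians(az)))
RK,ZK=O(65)
E
python3 - <<'E'
from mv import *
rows([([.4,-.1,.25],RK),([.50,.03,.20],RK)])
E
```

```text
[0.36, -0.209, 0.299, 0.449, 0.581, -1.539]
[0.596, -0.297, 0.531, 0.449, 0.581, -1.539]
```

Call:
play_rows:
  moves:
    - [[0.07,-0.04,0.06,0.06,0.08,-0.21],[0.14,-0.08,0.12,0.12,0.155,-0.41],[0.21,-0.12,0.18,0.18,0.23,-0.62],[0.28,-0.16,0.24,0.24,0.31,-0.82]]

```text
time: 1.92
tcp_pos: [0.3701, -0.1517, 0.25]
orientation: [[0.54, 0.835, 0.1], [0.493, -0.411, 0.767], [0.682, -0.365, -0.634]]
wrist_force: [0.1, 0.1, -0.7]
opening: 0.0912
finger_force: 0.0
```

```bash
python3 - <<'E'
from mv import *
s=observe();print(s['qpos'],clear(s['qpos']))
rows([([.4,-.1,.25],RK),([.50,.00,.22],RK)])
E
```

```text
[ 1.477  0.531 -0.75   1.839 -0.361  1.444  0.228] 0.2212000213227729
[0.083, 0.007, 0.085, 0.217, 0.278, -0.71]
[0.249, 0.114, 0.297, 0.217, 0.278, -0.71]
```

Call:
play_rows:
  moves:
    - [[0.04,0.0,0.04,0.055,0.07,-0.18],[0.08,0.01,0.08,0.11,0.14,-0.36],[0.12,0.04,0.13,0.165,0.21,-0.54],[0.16,0.07,0.18,0.217,0.278,-0.71],[0.17,0.07,0.19,0.217,0.278,-0.71]]

```text
time: 2.55
tcp_pos: [0.4549, -0.0503, 0.2337]
orientation: [[0.004, 1.0, -0.002], [0.419, 0.001, 0.908], [0.908, -0.005, -0.418]]
wrist_force: [-0.2, -0.6, 0.1]
opening: 0.0916
finger_force: 0.0
```

```bash
python3 - <<'E'
from mv import *
s=log();print(s['qpos'],clear(s['qpos']))
im,d=P('top','top1');P('side','side1')
for n in('top','side'):
    for t in('knob_center','lid_grip','wheel_center','pan','pepper','spice_a','kettle'):
        for r in spot_in(n,t)[:2]: print(n,t,np.array(r['location']),r['confidence'])
a=cv2.imread('pics/top1.png');b=cv2.imread('pics/side1.png')
cv2.imwrite('pics/both1.png',np.hstack([cv2.resize(a[120:320,80:330],(400,320)),cv2.resize(b[150:350,120:370],(400,320))]))
E
```

```text
[ 1.324  0.852 -0.903  1.753 -0.358  1.392  0.593] 0.23003130995912552
top knob_center [0.489 0.149 0.104] 0.79
top lid_grip [0.487 0.012 0.097] 0.58
top wheel_center [0.489 0.147 0.104] 0.59
top pan [0.471 0.142 0.061] 0.85
top pan [0.49  0.148 0.106] 0.56
top pepper [ 0.692 -0.165  0.111] 0.56
top spice_a [ 0.558 -0.462  0.084] 0.56
top spice_a [0.48  0.139 0.067] 0.52
top kettle [0.661 0.17  0.063] 0.67
top kettle [0.49  0.146 0.103] 0.39
side knob_center [0.489 0.154 0.105] 0.96
side lid_grip [0.487 0.017 0.091] 0.46
side lid_grip [0.738 0.011 0.066] 0.22
side wheel_center [0.486 0.151 0.106] 0.62
side pan [0.468 0.183 0.064] 0.84
side pan [ 0.582 -0.39   0.05 ] 0.41
side pepper [ 0.684 -0.153  0.058] 0.91
side spice_a [0.737 0.012 0.061] 0.86
side kettle [0.689 0.239 0.081] 0.92
```

View pics/both1.png

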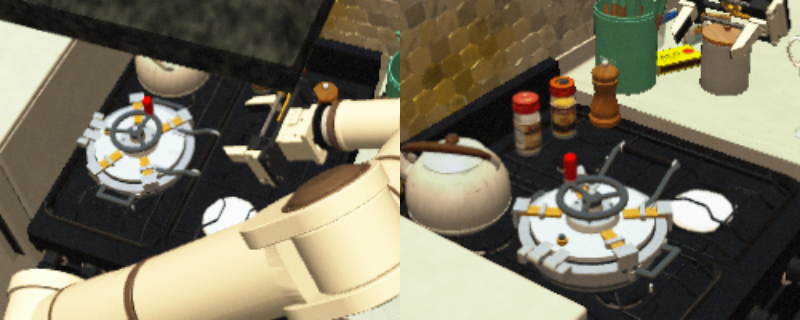

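Both views now show wheel, knob (top ≈(172,185), side ≈(226,253)) and bar unobstructed. Triangulating.

```bash
cat > meas.py <<'E'
from mv import *
def measure():
    cl={};uvr={}
    for n in('top','side'):
        im,d=P(n);i=im.astype(int)
        o,r=ray(n,[[0,0]])
        u,v=np.meshgrid(np.arange(560),np.arange(420))
        A=np.zeros((420,560,3));m=d>0;A[m]=cloud(n,m,d)
        near=(abs(A[...,0]-.49)<.075)&(abs(A[...,1]-.155)<.075)&(A[...,2]>.1)&(A[...,2]<.165)
        red=near&(i[...,0]>90)&(i[...,1]<70)&(i[...,2]<70)&(i[...,0]>2*i[...,1])
        uvr[n]=np.c_[u[red],v[red]].mean(0) if red.any() else None
        K=A[red];print(n,'red',red.sum(),K.mean(0) if len(K) else 0,np.ptp(K,axis=0) if len(K) else 0)
        rim=near&(i.max(2)<120)&(A[...,2]<.112)&(A[...,2]>.094)&~red
        bar=(i.max(2)<60)&(abs(A[...,0]-.49)<.05)&(A[...,1]<.045)&(A[...,1]>-.01)&(A[...,2]>.075)&(A[...,2]<.11)
        cl[n]=(A[rim],A[bar])
        B=A[rim];f=least_squares(lambda p:np.hypot(B[:,0]-p[0],B[:,1]-p[1])-.046,[.49,.155],loss='soft_l1',f_scale=.002);print(n,'rim',len(B),f.x,np.median(B[:,2]))
        B=A[bar]
        if len(B)>20: print(n,'bar',len(B),np.polyfit(B[:,0]-.49,B[:,1],1),B.mean(0))
    if all(v is not None for v in uvr.values()):
        o1,r1=ray('top',[uvr['top']]);o2,r2=ray('side',[uvr['side']]);M=np.c_[r1[0],-r2[0]];t=np.linalg.lstsq(M,o2-o1,rcond=None)[0]
        a,b=o1+t[0]*r1[0],o2+t[1]*r2[0];print('tri knob',(a+b)/2,'gap',np.linalg.norm(a-b))
if __name__=='__main__': measure()
E
python3 meas.py
```

```text
top red 56 [0.532 0.141 0.133] [0.021 0.02  0.044]
top rim 256 [0.489 0.152] 0.10327472960764006
top bar 121 [0.045 0.008] [0.491 0.008 0.095]
side red 121 [0.533 0.151 0.132] [0.02  0.017 0.04 ]
side rim 498 [0.489 0.159] 0.10322925314052273
side bar 203 [0.039 0.015] [0.493 0.015 0.094]
tri knob [0.537 0.145 0.126] gap 0.0008544286871402021
```

```bash
python3 - <<'E'
from mv import *
g=np.array([.537,.145,.135])+.019*ZK
rows([(g-.1*ZK,RK),(g,RK)])
E
```

```text
[-0.013, 0.166, 0.279, -0.0, -0.0, -0.007]
[-0.013, 0.166, 0.479, -0.0, -0.0, -0.007]
```

Call:
play_rows:
  moves:
    - [[-0.013,0.1,0.08,0,0,0],[-0.013,0.166,0.18,0,0,-0.007],[-0.013,0.166,0.29,0,0,-0.007],[-0.013,0.166,0.4,0,0,-0.007],[-0.013,0.166,0.479,0,0,-0.007]]
  hand: 0.3

```text
time: 4.08
tcp_pos: [0.536, 0.1647, 0.1267]
orientation: [[-0.0, 1.0, -0.003], [0.422, 0.002, 0.907], [0.907, -0.001, -0.422]]
wrist_force: [0.7, 0.7, 0.2]
opening: 0.0596
finger_force: 0.0
```

```bash
python3 - <<'E'
from mv import *
s=observe();print(s['tcp_pos'],clear(s['qpos']));g=np.array([.537,.145,.135])+.019*ZK
rows([(g,RK)])
im,d=P('side');cv2.imwrite('pics/s2.png',cv2.resize(im[190:330,150:340,::-1],None,fx=4,fy=4))
E
```

```text
[0.536 0.165 0.127] 0.16804476190152548
[-0.002, 0.002, -0.005, -0.003, -0.001, 0.001]
```

View pics/s2.png

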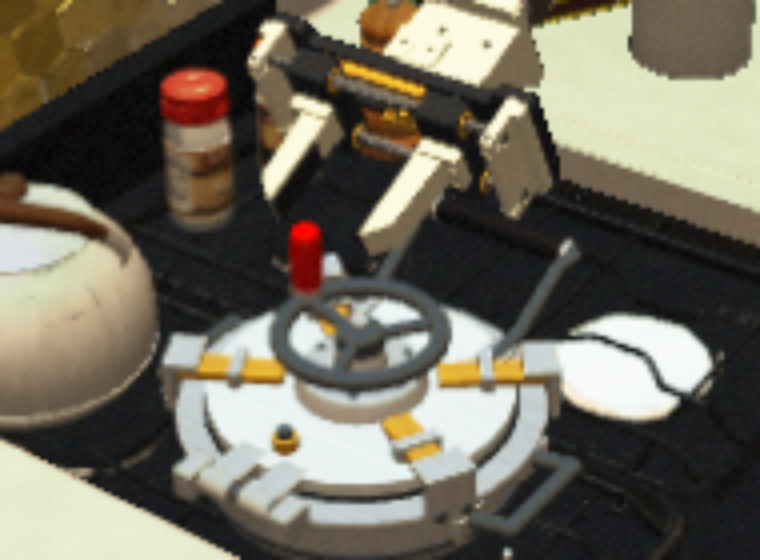

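```bash
python3 - <<'E'
from mv import *
s=observe();p=proj('side',[s['tcp_pos'],[.537,.145,.128]]);print(p,(p-[150,190])*4,s['time'],s['tcp_pos'],s['opening'])
im,d=P('side');cv2.imwrite('pics/s3.png',cv2.resize(im[190:330,150:340,::-1],None,fx=4,fy=4))
E
```

```text
[[220.804 259.792]
 [226.012 253.644]] [[283.215 279.168]
 [304.047 254.575]] 4.125 [0.533 0.17  0.126] 0.059163878112423386
```

View pics/s3.png

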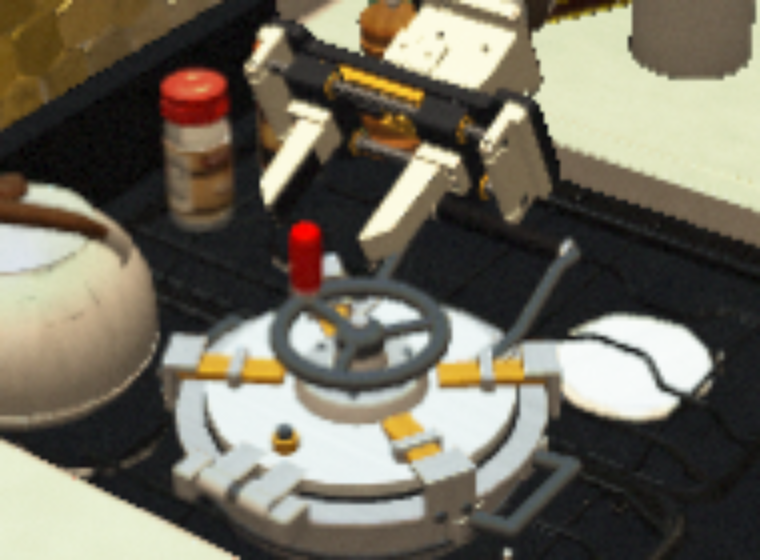

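```bash
python3 - <<'E'
from mv import *
s=observe();print(s['time'],s['tcp_pos'],s['qpos'],s['joint_velocities'],s['opening'],fk(s['qpos'],PR,S)[0])
im,d=P('side');s2=observe();print(s2['time'],s2['tcp_pos'])
A=np.zeros((420,560,3));A[d>0]=cloud('side',d>0,d)
for u,v in((265,200),(270,190),(370,240),(375,230),(300,140),(450,180),(380,215),(305,255),(310,240)):
    uu,vv=150+u//4,190+v//4;print((u,v),A[vv,uu])
E
```

```text
4.175 [0.533 0.167 0.127] [ 0.979  1.032 -0.923  1.866 -0.425  0.908  0.568] [ 0.047 -0.027  0.021 -0.059  0.007  0.054 -0.006] 0.059684906605873285 [0.563 0.115 0.114]
4.225 [0.535 0.165 0.127]
(265, 200) [ 0.772 -0.101 -0.046]
(270, 190) [0.57  0.135 0.156]
(370, 240) [0.499 0.135 0.147]
(375, 230) [0.497 0.133 0.154]
(300, 140) [0.569 0.104 0.174]
(450, 180) [0.483 0.078 0.163]
(380, 215) [0.497 0.125 0.161]
(305, 255) [0.533 0.15  0.134]
(310, 240) [0.53  0.149 0.143]
```

Call:
play_rows:
  moves:
    - [[0,0,0,0,0,0],[0,0,0,0,0,0],[0,0,0,0,0,0]]
  hand: -0.4
  force: 20

```text
time: 4.6
tcp_pos: [0.5378, 0.1608, 0.1273]
orientation: [[-0.0, 1.0, 0.002], [0.423, -0.002, 0.906], [0.906, 0.001, -0.423]]
wrist_force: [0.3, -0.6, 0.1]
opening: 0.0342
finger_force: 0.0
```

```bash
cat > tips.py <<'E'
from mv import *
s=log();x=np.array(s['tcp_pos']);R=np.array(s['orientation'])
print(s['time'],x,s['opening'],s['qpos'],s['joint_velocities'])
im,d=P('side');i=im.astype(int)
A=np.zeros((420,560,3));A[d>0]=cloud('side',d>0,d)
T=(A-x)@R   # tool coordinates
m=(abs(T[...,0])<.04)&(abs(T[...,1])<.09)&(T[...,2]>-.15)&(T[...,2]<.05)&(d>0)&(i[...,0]-i[...,1]<60)
for lo_ in np.arange(-.15,.05,.015):
    b=T[m&(T[...,2]>lo_)&(T[...,2]<=lo_+.015)]
    if len(b): print('z %.3f'%lo_,len(b),np.percentile(b[:,0],[5,95]),np.percentile(b[:,1],[3,97]))
import sys
cv2.imwrite('pics/%s.png'%sys.argv[1],cv2.resize(im[190:330,150:340,::-1],None,fx=4,fy=4))
E
python3 tips.py s4
```

```text
4.6 [0.538 0.161 0.127] 0.034165738862587565 [ 0.985  1.028 -0.921  1.86  -0.425  0.909  0.568] [-0.004  0.001 -0.003  0.006  0.    -0.    -0.002]
z -0.150 269 [0.022 0.037] [-0.082  0.08 ]
z -0.135 420 [-0.021  0.038] [-0.088  0.082]
z -0.120 686 [-0.028  0.038] [-0.088  0.081]
z -0.105 449 [-0.029  0.036] [-0.087  0.084]
z -0.090 129 [-0.007  0.014] [-0.038  0.034]
z -0.075 137 [-0.007  0.014] [-0.036  0.034]
z -0.060 138 [-0.006  0.013] [-0.035  0.031]
z -0.045 101 [-0.039  0.013] [-0.057  0.024]
z -0.030 67 [-0.039 -0.034] [-0.088 -0.009]
z -0.015 85 [-0.038 -0.021] [-0.088 -0.001]
z -0.000 134 [-0.032 -0.018] [-0.062  0.001]
z 0.015 105 [-0.038 -0.014] [-0.088 -0.002]
z 0.030 155 [-0.039 -0.003] [-0.088  0.018]
z 0.045 114 [-0.039 -0.001] [-0.074  0.041]
```

View pics/s4.png

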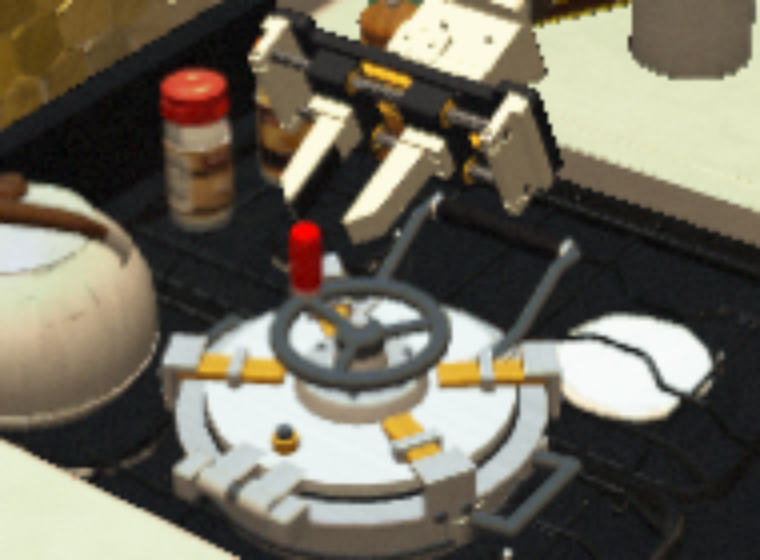

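```bash
python3 - <<'E'
from mv import *
s=observe();x=np.array(s['tcp_pos']);R=np.array(s['orientation']);print(x)
for n in('side','top'):
  for dlt in(0,-.02,-.03,-.04): print(n,dlt,proj(n,[x+R@[0,0,dlt],x+R@[-.0095,0,dlt],x+R@[.0095,0,dlt]]).round(1).tolist())
import fit
for sgn in [S]:
    fit.L[:]=[json.loads(l) for l in open('log.jsonl')]
    f=least_squares(res,PR,args=(sgn,));print(f.x,f.cost,np.array([np.linalg.norm(fk(q,f.x,sgn)[0]-t) for q,t,M in fit.L]))
im,d=P('top');cv2.imwrite('pics/t5.png',cv2.resize(im[150:290,100:290,::-1],None,fx=4,fy=4))
E
```

```text
[0.538 0.161 0.127]
side 0 [[221.5, 257.0], [222.7, 259.4], [220.2, 254.7]]
side -0.02 [[226.2, 250.3], [227.4, 252.7], [225.0, 247.9]]
side -0.03 [[228.6, 247.0], [229.8, 249.3], [227.4, 244.6]]
side -0.04 [[230.9, 243.7], [232.1, 246.0], [229.8, 241.3]]
top 0 [[167.5, 183.8], [169.1, 185.9], [165.8, 181.8]]
top -0.02 [[172.2, 183.5], [173.9, 185.6], [170.6, 181.4]]
top -0.03 [[174.7, 183.4], [176.3, 185.5], [173.1, 181.3]]
top -0.04 [[177.1, 183.2], [178.7, 185.3], [175.5, 181.1]]
[-0.006  0.336  0.452  0.546  0.407 -0.105  0.055  1.567  0.041  0.016] 6.968593053628401e-05 [0.002 0.003 0.006 0.008 0.003]
```

View pics/t5.png

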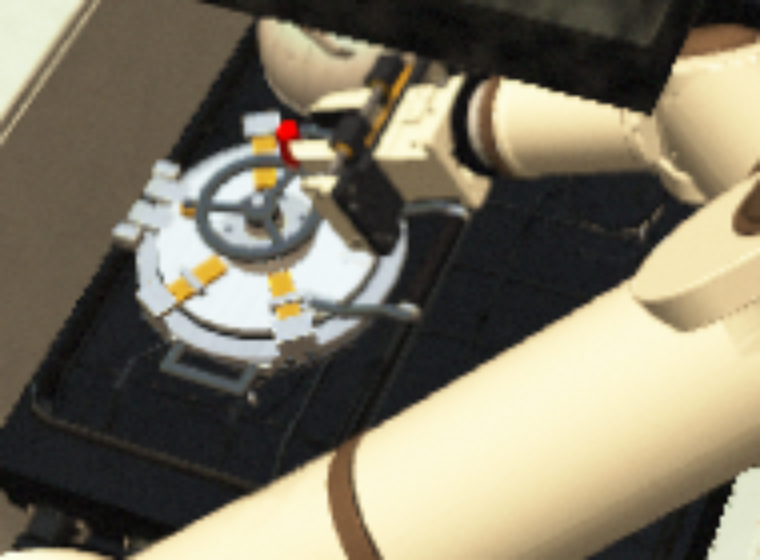

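Top view: fingertips only just reach the knob (crop ≈(290,140)); in both views the true tips lie ~28 mm behind the reported TCP along the tool axis. I'll advance by that amount.

Call:
play_rows:
  moves:
    - [[0,0,0.02,0,0,0],[0,0,0.04,0,0,0],[0,0,0.058,0,0,0]]
  hand: 0

```text
time: 5.08
tcp_pos: [0.5365, 0.1896, 0.1147]
orientation: [[-0.0, 1.0, -0.001], [0.422, 0.001, 0.907], [0.907, -0.0, -0.422]]
wrist_force: [-0.5, -0.4, -0.2]
opening: 0.0461
finger_force: 0.0
```

Call:
play_rows:
  moves:
    - [[0,0,0,0,0,0],[0,0,0,0,0,0],[0,0,0,0,0,0],[0,0,0,0,0,0]]
  hand: -1
  force: 15

```text
time: 5.58
tcp_pos: [0.5367, 0.1881, 0.115]
orientation: [[-0.0, 1.0, -0.001], [0.423, 0.001, 0.906], [0.906, -0.0, -0.423]]
wrist_force: [-1.1, -1.4, 0.8]
opening: 0.0182
finger_force: 15.0
```

```bash
python3 tips.py s6 | head -30; python3 meas.py | grep -E 'red|tri'
```

```text
5.575 [0.537 0.188 0.115] 0.018167843078184927 [ 0.95   1.052 -0.925  1.88  -0.434  0.85   0.574] [ 0.     0.001 -0.002 -0.     0.    -0.003 -0.   ]
z -0.150 270 [0.022 0.038] [-0.082  0.078]
z -0.135 438 [-0.024  0.038] [-0.089  0.083]
z -0.120 664 [-0.027  0.038] [-0.088  0.081]
z -0.105 462 [-0.026  0.035] [-0.087  0.083]
z -0.090 146 [-0.006  0.014] [-0.03   0.026]
z -0.075 137 [-0.038  0.015] [-0.055  0.026]
z -0.060 176 [-0.039  0.014] [-0.083  0.024]
z -0.045 185 [-0.038  0.012] [-0.087  0.015]
z -0.030 133 [-0.032 -0.018] [-0.062  0.002]
z -0.015 103 [-0.036 -0.014] [-0.088 -0.001]
z -0.000 151 [-0.039 -0.003] [-0.087 -0.003]
z 0.015 268 [-0.039 -0.002] [-0.072  0.054]
z 0.030 196 [-0.04  -0.021] [-0.083  0.048]
z 0.045 78 [-0.037 -0.024] [-0.088  0.046]
top red 20 [0.537 0.143 0.146] [0.019 0.019 0.014]
side red 94 [0.535 0.151 0.132] [0.021 0.035 0.039]
tri knob [0.541 0.148 0.132] gap 0.008284800624328589
```

```bash
cat > arc.py <<'E'
import numpy as np,sys
def arc(f0,steps,r=.046):
    f0=np.radians(f0)
    for f in np.radians(steps):
        dx,dy=r*(np.cos(f)-np.cos(f0)),r*(np.sin(f)-np.sin(f0))
        print([round(v/.5,3) for v in(.423*dy,dx,.906*dy)]+[0,0,0],end=', ')
    print()
arc(-12.6,[0,15,30]);arc(30,[48,66,84,102,120]);arc(120,[138,156,174,192,210]);arc(210,[228,246,260,272])
E
python3 arc.py
```

```text
[np.float64(0.008), np.float64(0.002), np.float64(0.018), 0, 0, 0], [np.float64(0.019), np.float64(-0.001), np.float64(0.04), 0, 0, 0], [np.float64(0.028), np.float64(-0.01), np.float64(0.06), 0, 0, 0], 
[np.float64(0.009), np.float64(-0.018), np.float64(0.02), 0, 0, 0], [np.float64(0.016), np.float64(-0.042), np.float64(0.034), 0, 0, 0], [np.float64(0.019), np.float64(-0.07), np.float64(0.041), 0, 0, 0], [np.float64(0.019), np.float64(-0.099), np.float64(0.04), 0, 0, 0], [np.float64(0.014), np.float64(-0.126), np.float64(0.031), 0, 0, 0], 
[np.float64(-0.008), np.float64(-0.022), np.float64(-0.016), 0, 0, 0], [np.float64(-0.018), np.float64(-0.038), np.float64(-0.038), 0, 0, 0], [np.float64(-0.03), np.float64(-0.045), np.float64(-0.063), 0, 0, 0], [np.float64(-0.042), np.float64(-0.044), np.float64(-0.09), 0, 0, 0], [np.float64(-0.053), np.float64(-0.034), np.float64(-0.114), 0, 0, 0], 
[np.float64(-0.009), np.float64(0.018), np.float64(-0.02), 0, 0, 0], [np.float64(-0.016), np.float64(0.042), np.float64(-0.034), 0, 0, 0], [np.float64(-0.019), np.float64(0.064), np.float64(-0.04), 0, 0, 0], [np.float64(-0.019), np.float64(0.083), np.float64(-0.042), 0, 0, 0],
```

Call:
play_rows:
  moves:
    - [[0.008,0.002,0.018,0,0,0],[0.019,-0.001,0.04,0,0,0],[0.028,-0.01,0.06,0,0,0],[0.028,-0.01,0.06,0,0,0]]

```text
time: 6.22
tcp_pos: [0.5301, 0.2233, 0.115]
orientation: [[-0.001, 1.0, -0.004], [0.422, 0.004, 0.907], [0.907, -0.001, -0.422]]
wrist_force: [-3.2, 0.7, -1.0]
opening: 0.0182
finger_force: 15.0
```

```bash
python3 - <<'E'
from mv import *
s=observe();print(s['tcp_pos'],s['wrist_force'],s['ft_torque'],s['opening'],s['finger_force'])
E
python3 meas.py | grep -E 'red|tri|bar'
```

```text
[0.53  0.223 0.115] [-3.195  0.671 -1.002] [-0.975  0.228  0.721] 0.01824839529831359 14.997774920775555
top red 20 [0.531 0.179 0.144] [0.019 0.017 0.013]
top bar 122 [0.042 0.008] [0.491 0.008 0.095]
side red 88 [0.528 0.186 0.133] [0.021 0.028 0.038]
side bar 77 [0.143 0.019] [0.468 0.016 0.094]
tri knob [0.534 0.183 0.133] gap 0.008100724821458084
```

Call:
play_rows:
  moves:
    - [[0.009,-0.018,0.02,0,0,0],[0.016,-0.042,0.034,0,0,0],[0.019,-0.07,0.041,0,0,0],[0.019,-0.099,0.04,0,0,0],[0.014,-0.126,0.031,0,0,0]]

```text
time: 6.95
tcp_pos: [0.4689, 0.2382, 0.1149]
orientation: [[-0.001, 1.0, 0.001], [0.423, -0.001, 0.906], [0.906, 0.001, -0.423]]
wrist_force: [4.8, -3.1, 1.9]
opening: 0.0182
finger_force: 15.0
```

Call:
play_rows:
  moves:
    - [[-0.008,-0.022,-0.016,0,0,0],[-0.018,-0.038,-0.038,0,0,0],[-0.03,-0.045,-0.063,0,0,0],[-0.042,-0.044,-0.09,0,0,0],[-0.053,-0.034,-0.114,0,0,0]]

```text
time: 7.58
tcp_pos: [0.4515, 0.1749, 0.1149]
orientation: [[0.0, 1.0, -0.001], [0.422, 0.001, 0.907], [0.907, -0.001, -0.422]]
wrist_force: [3.2, 5.4, -0.1]
opening: 0.0184
finger_force: 15.0
```

```bash
python3 - <<'E'
from mv import *
s=observe();print(s['tcp_pos'],s['wrist_force'],s['ft_torque'],s['opening'],s['finger_force'],s['qpos'])
E
python3 meas.py | grep -E 'red|tri|bar'
```

```text
[0.452 0.175 0.115] [ 3.232  5.409 -0.098] [-0.492 -0.497 -0.776] 0.018384134820193302 15.00513339182362 [ 1.091  1.011 -0.946  2.062 -0.429  0.809  0.648]
top red 19 [0.451 0.13  0.147] [0.013 0.014 0.012]
side red 100 [0.451 0.137 0.132] [0.022 0.029 0.039]
tri knob [0.456 0.135 0.133] gap 0.007549756786544362
```

Call:
play_rows:
  moves:
    - [[-0.009,0.018,-0.02,0,0,0],[-0.016,0.042,-0.034,0,0,0],[-0.019,0.064,-0.04,0,0,0],[-0.019,0.083,-0.042,0,0,0],[-0.019,0.083,-0.042,0,0,0]]

```text
time: 8.3
tcp_pos: [0.4955, 0.1521, 0.1149]
orientation: [[-0.001, 1.0, 0.002], [0.424, -0.002, 0.906], [0.906, 0.002, -0.424]]
wrist_force: [2.2, 0.2, 2.0]
opening: 0.0184
finger_force: 15.0
```

```bash
python3 - <<'E'
from mv import *
s=observe();print(s['tcp_pos'],s['wrist_force'],s['ft_torque'],s['opening'])
a,_=P('top');b,_=P('side')
cv2.imwrite('pics/b7.png',np.hstack([cv2.resize(a[165:255,115:225,::-1],(400,328),interpolation=cv2.INTER_CUBIC),cv2.resize(b[230:320,185:295,::-1],(400,328),interpolation=cv2.INTER_CUBIC)]))
E
python3 meas.py | grep -E 'red|tri|bar'
```

```text
[0.496 0.152 0.115] [2.223 0.246 1.978] [-0.711 -0.344 -0.411] 0.018377158015184674
top red 20 [0.495 0.106 0.147] [0.014 0.015 0.011]
top bar 60 [-0.001  0.007] [0.468 0.007 0.096]
side red 92 [0.493 0.115 0.132] [0.02  0.031 0.04 ]
side bar 131 [-0.013  0.014] [0.476 0.015 0.094]
tri knob [0.499 0.112 0.132] gap 0.009055781032904667
```

Call:
play_rows:
  moves:
    - [[0,0,0,0,0,0],[0,0,0,0,0,0],[0,0,-0.05,0,0,0],[0,0,-0.14,0,0,0],[0.03,0,-0.24,0,0,0]]
  hand: 0

```text
time: 9.12
tcp_pos: [0.4922, 0.0493, 0.1791]
orientation: [[0.002, 1.0, -0.002], [0.422, 0.001, 0.907], [0.907, -0.003, -0.422]]
wrist_force: [1.6, -0.5, 0.5]
opening: 0.046
finger_force: 0.0
```

Call:
play_rows:
  moves:
    - [[0.05,0,-0.1,0,0,0],[0.08,0,-0.2,0,0,0.0],[0.08,0,-0.2,0,0,0]]

```text
time: 9.5
tcp_pos: [0.4953, -0.0274, 0.2589]
orientation: [[-0.001, 1.0, 0.006], [0.426, -0.005, 0.905], [0.905, 0.003, -0.426]]
wrist_force: [-0.3, 0.5, -0.4]
opening: 0.046
finger_force: 0.0
```

```bash
python3 meas.py; python3 - <<'E'
from mv import *
s=observe();print(s['tcp_pos'],s['wrist_force'])
a,_=P('top');b,_=P('side')
cv2.imwrite('pics/b8.png',np.hstack([cv2.resize(a[165:255,115:225,::-1],(400,328),interpolation=cv2.INTER_CUBIC),cv2.resize(b[230:320,195:305,::-1],(400,328),interpolation=cv2.INTER_CUBIC)]))
E
```

```text
top red 61 [0.49  0.105 0.133] [0.016 0.017 0.043]
top rim 205 [0.488 0.151] 0.10312385795961343
top bar 123 [0.059 0.008] [0.491 0.008 0.095]
side red 114 [0.49  0.116 0.131] [0.016 0.019 0.042]
side rim 477 [0.49  0.159] 0.10327094640821555
side bar 195 [0.005 0.015] [0.492 0.015 0.094]
tri knob [0.495 0.108 0.125] gap 0.00029938551398798606
[ 0.493 -0.024  0.257] [ 0.039  0.699 -1.464]
```

View pics/b8.png

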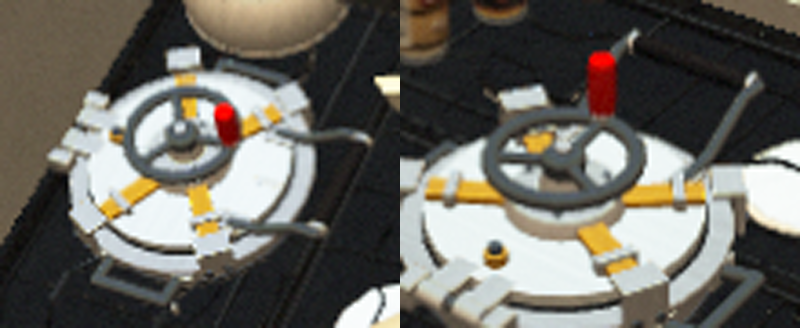

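```bash
python3 - <<'E'
from mv import *
def tri(a,b):
    o1,r1=ray('top',[a]);o2,r2=ray('side',[b]);t=np.linalg.lstsq(np.c_[r1[0],-r2[0]],o2-o1,rcond=None)[0]
    p,q=o1+t[0]*r1[0],o2+t[1]*r2[0];return (p+q)/2,np.linalg.norm(p-q)
T=lambda x,y:(115+x*.275,165+y*.2744);Sd=lambda x,y:(195+(x-400)*.275,230+y*.2744)
e1=tri(T(369,141),Sd(631,36));e2=tri(T(322,230),Sd(757,80));print(e1,e2)
m=(e1[0]+e2[0])/2;v=e1[0]-e2[0];print('mid',m,'len',np.linalg.norm(v),'yaw',np.degrees(np.arctan2(v[1],v[0])))
print('hub',tri(T(181,130),Sd(562,151)))
# radial: lug tops, far lug pairs, loop handles from plane z
for n,pts,z in (('top',[(T(98,290)),(T(172,297)),(T(288,72)),(T(218,66))],.036),):
    o,r=ray(n,pts);print('loops',o+r*((z-o[2])/r[:,2])[:,None])
for n,pts in (('top',[T(183,52),T(291,97),T(83,218),T(215,245)]),('side',[Sd(523,97),Sd(640,285)])):
    o,r=ray(n,pts);print('lugs',n,(o+r*((.078-o[2])/r[:,2])[:,None]))
E
```

```text
(array([0.544, 0.002, 0.087]), np.float64(0.0038173874818525906)) (array([0.443, 0.002, 0.09 ]), np.float64(0.0003955415120164758))
mid [0.493 0.002 0.089] len 0.10102225871197877 yaw -0.2121074942213134
hub (array([0.493, 0.153, 0.101]), np.float64(0.0005653213930652567))
loops [[0.358 0.179 0.036]
 [0.372 0.116 0.036]
 [0.625 0.121 0.036]
 [0.611 0.186 0.036]]
lugs top [[0.587 0.202 0.078]
 [0.57  0.088 0.078]
 [0.396 0.203 0.078]
 [0.408 0.085 0.078]]
lugs side [[0.571 0.093 0.078]
 [0.395 0.211 0.078]]
```

Knob stands over the handle direction (≈3° past; wheel ≈5.25), hub at (0.4925,0.154), bar at about (0.492,0.009). Now plan the bar grasp.

```bash
cat >> mv.py <<'E'
ZB=np.array(zdir(np.radians(60),np.pi/2));RB=orient(ZB,[0,-.5,-.866])
E
python3 - <<'E'
from mv import *
im,d=P('side');A=cloud('side',d>0,d)
for n in('top','side'):
    im,d=P(n);A=cloud(n,d>0,d)
    b=A[(A[:,0]>.44)&(A[:,0]<.55)&(A[:,1]>-.14)&(A[:,1]<-.02)&(A[:,2]<.08)];print(n,len(b),np.percentile(b[:,2],[2,50,98,100]) if len(b) else '')
s=observe();q=np.array(s['qpos']);print(s['tcp_pos'])
b=np.array([.492,.009,.09]);g=b+.047*ZB
for up in(0,): rows([(g-.12*ZB,RB),(g,RB)],s)
hinge=np.array([.492,.265,.056]);l=lambda a:hinge+[0,-.259*np.cos(a+.1315),.259*np.sin(a+.1315)]-(hinge+[0,-.257,.034])
for w in(g-.12*ZB,g,g+l(.26),g+l(.524)):
    Q,e=path(q,w,RB,8);q=Q[-1];print(round(e,4),min(clear(x) for x in Q),q)
E
```

```text
top 399 [-0.05  -0.043  0.002  0.006]
side 549 [-0.049 -0.025  0.001  0.004]
[ 0.493 -0.022  0.257]
[-0.264, -0.001, 0.052, -0.092, -0.086, 1.999]
[-0.286, -0.001, 0.291, -0.092, -0.086, 1.999]
0.0 0.13292077552367565 [ 0.959  0.785 -0.428  1.82  -0.563  1.288 -0.659]
0.0 0.10017366853885899 [ 0.871  0.831 -0.476  1.99  -0.663  1.04  -0.591]
0.0 0.07112923722165436 [ 0.871  0.707 -0.511  2.006 -0.695  1.108 -0.664]
0.0 0.034800039316572606 [ 0.855  0.591 -0.554  2.023 -0.748  1.152 -0.74 ]
```

```bash
python3 - <<'E'
from mv import *
s=observe();q0=np.array(s['qpos']);b=np.array([.492,.009,.09]);hinge=np.array([.492,.265,.056])
l=lambda a:[0,.257-.259*np.cos(a+.1315),.259*np.sin(a+.1315)-.034]
for sg in(1,-1):
  for th in(55,60,65,70,75,80):
    z=np.array(zdir(np.radians(th),np.pi/2));R=orient(z,[0,-sg*np.cos(np.radians(th)),-sg*np.sin(np.radians(th))]);g=b+.047*z
    for mid in(None,-1):
      q=q0;o=[]
      W=[(g-.12*z,R),(g,R),(g+l(.26),R),(g+l(.524),R)]
      if mid: # rotate lean to 85 first
          z2=np.array(zdir(np.radians(85),np.pi/2));W=[(b+[0,-.15,.1],orient(z2,[1,0,0]))]+W
      lim=9
      for w,Rw in W:
        Q,e=path(q,np.array(w),Rw,10);q=Q[-1];o+=[round(min(clear(x) for x in Q),3),round(e,3)];lim=min(lim,(np.array(Q)-lo).min(),(hi-np.array(Q)).min())
      print(sg,th,mid,o,round(lim,2),q)
E
```

```text
1 55 None [np.float64(0.112), np.float64(0.0), np.float64(0.08), np.float64(0.0), np.float64(0.05), np.float64(0.0), np.float64(0.015), np.float64(0.0)] 0.39 [ 0.831  0.535 -0.551  2.025 -0.714  1.12  -0.795]
1 55 -1 [np.float64(0.219), np.float64(0.0), np.float64(0.107), np.float64(0.0), np.float64(0.076), np.float64(0.0), np.float64(0.046), np.float64(0.0), np.float64(0.011), np.float64(0.0)] 0.39 [ 0.809  0.528 -0.52   2.025 -0.726  1.131 -0.78 ]
1 60 None [np.float64(0.133), np.float64(0.0), np.float64(0.1), np.float64(0.0), np.float64(0.071), np.float64(0.0), np.float64(0.035), np.float64(0.0)] 0.4 [ 0.855  0.591 -0.555  2.023 -0.748  1.152 -0.74 ]
1 60 -1 [np.float64(0.219), np.float64(0.0), np.float64(0.128), np.float64(0.0), np.float64(0.095), np.float64(0.0), np.float64(0.066), np.float64(0.0), np.float64(0.031), np.float64(0.0)] 0.4 [ 0.835  0.584 -0.524  2.023 -0.76   1.164 -0.726]
1 65 None [np.float64(0.15), np.float64(0.0), np.float64(0.121), np.float64(0.0), np.float64(0.09), np.float64(0.0), np.float64(0.054), np.float64(0.0)] 0.4 [ 0.876  0.65  -0.559  2.02  -0.777  
[... 3663 characters left out ...]
75 -1 [np.float64(0.219), np.float64(0.0), np.float64(0.305), np.float64(0.0), np.float64(0.367), np.float64(0.0), np.float64(0.328), np.float64(0.0), np.float64(0.264), np.float64(0.0)] 0.11 [ 1.298  1.345 -1.432  1.994  0.01   0.883  1.637]
-1 80 None [np.float64(0.222), np.float64(0.0), np.float64(0.376), np.float64(0.0), np.float64(0.355), np.float64(0.0), np.float64(0.293), np.float64(0.0)] 0.14 [ 1.3    1.396 -1.403  1.988 -0.048  0.892  1.714]
-1 80 -1 [np.float64(0.219), np.float64(0.0), np.float64(0.307), np.float64(0.0), np.float64(0.382), np.float64(0.0), np.float64(0.357), np.float64(0.0), np.float64(0.293), np.float64(0.0)] 0.11 [ 1.304  1.42  -1.427  1.988 -0.01   0.892  1.675]
```

```bash
sed -i 's/RB=orient(ZB,\[0,-.5,-.866\])/RB=orient(ZB,[0,.5,.866])/' mv.py
python3 - <<'E'
from mv import *
g=np.array([.492,.009,.09])+.047*ZB
rows([(g-.12*ZB,RB),(g,RB)])
E
```

```text
[-0.264, -0.001, 0.052, 0.086, -0.092, -1.999]
[-0.286, -0.001, 0.291, 0.086, -0.092, -1.999]
```

Call:
play_rows:
  moves:
    - [[-0.01,0,-0.02,0.01,-0.01,-0.22],[-0.02,0,-0.04,0.02,-0.02,-0.44],[-0.03,0,-0.06,0.03,-0.03,-0.66],[-0.04,0,-0.07,0.04,-0.04,-0.88],[-0.05,0,-0.08,0.043,-0.046,-1.0]]

```text
time: 10.48
tcp_pos: [0.4934, -0.0698, 0.2518]
orientation: [[-0.711, 0.703, -0.018], [0.314, 0.34, 0.887], [0.63, 0.624, -0.462]]
wrist_force: [0.9, -1.2, 0.8]
opening: 0.0462
finger_force: 0.0
```

```bash
python3 - <<'E'
from mv import *
s=log();print(s['qpos'],clear(s['qpos']),s['wrist_force'])
g=np.array([.492,.009,.09])+.047*ZB
rows([(g-.12*ZB,RB),(g,RB)])
E
```

```text
[ 1.362  0.974 -1.117  1.628 -0.172  1.412  1.157] 0.24705080765522827 [ 0.944 -1.205  0.811]
[-0.146, -0.148, 0.143, 0.043, -0.044, -0.993]
[-0.157, -0.152, 0.383, 0.043, -0.044, -0.993]
```

Call:
play_rows:
  moves:
    - [[-0.02,-0.02,0.0,0.01,-0.01,-0.22],[-0.05,-0.05,0.03,0.02,-0.02,-0.44],[-0.09,-0.09,0.07,0.03,-0.03,-0.66],[-0.12,-0.12,0.11,0.04,-0.04,-0.88],[-0.146,-0.148,0.143,0.043,-0.044,-0.993]]

```text
time: 11.1
tcp_pos: [0.4912, -0.0538, 0.1257]
orientation: [[-1.0, 0.0, -0.0], [-0.0, 0.5, 0.866], [0.0, 0.866, -0.5]]
wrist_force: [-0.0, 0.2, 0.5]
opening: 0.0461
finger_force: 0.0
```

```bash
python3 - <<'E'
from mv import *
s=log();print(s['tcp_pos'],s['qpos'],clear(s['qpos']),s['wrist_force'],s['opening'])
g=np.array([.492,.009,.09])+.047*ZB
rows([(g-.12*ZB,RB),(g,RB)])
a,da=P('top');b,db=P('side')
x=np.array(s['tcp_pos']);R=np.array(s['orientation'])
for n,im,d in(('top',a,da),('side',b,db)):
    i=im.astype(int);A=np.zeros((420,560,3));A[d>0]=cloud(n,d>0,d);T=(A-x)@R
    m=(abs(T[...,0])<.03)&(abs(T[...,1])<.06)&(T[...,2]>-.11)&(T[...,2]<.03)&(A[...,2]>.11)&(d>0)
    for lo_ in np.arange(-.12,.03,.01):
        q=T[m&(T[...,2]>lo_)&(T[...,2]<=lo_+.01)]
        if len(q): print(n,'z %.3f'%lo_,len(q),np.percentile(q[:,0],[3,97]),np.percentile(q[:,1],[3,97]))
E
```

```text
[ 0.491 -0.054  0.126] [ 1.402  1.237 -1.21   1.705  0.137  1.232  1.829] 0.3371992363926305 [-0.027  0.178  0.509] 0.04609294745771689
[-0.002, 0.001, -0.002, 0.001, -0.0, -0.0]
[-0.002, 0.001, 0.238, 0.001, -0.0, -0.0]
top z -0.110 15 [0.001 0.029] [-0.028  0.053]
top z -0.100 10 [-0.007  0.013] [-0.028  0.025]
top z -0.090 25 [-0.011  0.013] [-0.039  0.043]
top z -0.080 45 [-0.003  0.013] [-0.039  0.043]
top z -0.070 39 [-0.008  0.012] [-0.037  0.043]
top z -0.060 47 [-0.007  0.013] [-0.035  0.041]
top z -0.050 29 [-0.011  0.013] [-0.035  0.038]
top z -0.040 10 [-0.01   0.011] [-0.032 -0.021]
side z -0.110 214 [-0.029  0.029] [-0.051  0.055]
side z -0.100 127 [-0.013  0.018] [-0.046  0.054]
side z -0.090 70 [-0.009  0.014] [-0.042  0.043]
side z -0.080 71 [-0.008  0.013] [-0.041  0.043]
side z -0.070 71 [-0.008  0.014] [-0.038  0.041]
side z -0.060 76 [-0.007  0.014] [-0.039  0.042]
side z -0.050 75 [-0.008  0.014] [-0.036  0.041]
side z -0.040 66 [-0.008  0.013] [-0.03   0.037]
```

Call:
play_rows:
  moves:
    - [[0,0,0.06,0,0,0],[0,0,0.12,0,0,0],[0,0,0.18,0,0,0],[0,0,0.244,0,0,0],[0,0,0.244,0,0,0]]

```text
time: 11.82
tcp_pos: [0.4903, 0.053, 0.0663]
orientation: [[-1.0, 0.005, -0.003], [-0.001, 0.499, 0.866], [0.006, 0.866, -0.499]]
wrist_force: [-0.9, 0.3, 0.2]
opening: 0.0461
finger_force: 0.0
```

Call:
play_rows:
  moves:
    - [[0,0,0,0,0,0],[0,0,0,0,0,0],[0,0,0,0,0,0],[0,0,0,0,0,0]]
  hand: -1
  force: 25

```text
time: 12.32
tcp_pos: [0.4924, 0.0501, 0.0666]
orientation: [[-1.0, 0.004, 0.002], [0.004, 0.5, 0.866], [0.003, 0.866, -0.5]]
wrist_force: [0.5, -0.9, 4.6]
opening: 0.0142
finger_force: 25.0
```

```bash
python3 tips.py s9 | head -20; python3 meas.py | grep -E 'red|tri|rim'; python3 -c "
from mv import *
s=observe();print(s['wrist_force'],s['ft_torque'])"
```

```text
12.325 [0.492 0.05  0.067] 0.014180736029286156 [ 1.304  1.294 -1.164  1.849  0.172  0.979  1.795] [-0.    -0.001  0.     0.001  0.004  0.001  0.001]
z -0.150 135 [0.022 0.037] [-0.079  0.078]
z -0.135 206 [-0.022  0.037] [-0.084  0.089]
z -0.120 540 [-0.029  0.037] [-0.081  0.089]
z -0.105 361 [-0.027  0.035] [-0.082  0.089]
z -0.090 98 [-0.007  0.012] [-0.021  0.029]
z -0.075 101 [-0.008  0.012] [-0.02   0.029]
z -0.060 114 [-0.033  0.035] [-0.004  0.027]
z -0.045 153 [-0.034  0.035] [-0.01   0.022]
z -0.030 16 [-0.035  0.018] [-0.09  -0.086]
z -0.000 22 [-0.004  0.028] [-0.017  0.086]
z 0.015 55 [-0.02   0.035] [-0.009  0.083]
z 0.030 195 [-0.036  0.034] [0.012 0.069]
z 0.045 66 [-0.033  0.035] [0.021 0.071]
top red 59 [0.49  0.105 0.134] [0.019 0.018 0.041]
top rim 220 [0.489 0.152] 0.10330545257590351
side red 113 [0.491 0.116 0.131] [0.018 0.016 0.043]
side rim 475 [0.49  0.159] 0.10321318236405397
tri knob [0.495 0.109 0.126] gap 0.00027819286967605103
[-0.195 -3.285  6.457] [-0.184 -0.085  0.151]
```

```bash
cat > lift.py <<'E'
import numpy as np
def D(a):
    b=a+.1315;return np.array([.257-.259*np.cos(b),.259*np.sin(b)-.034])
def L(a0,aa):
    for a in aa:
        dy,dz=D(a)-D(a0);print([0,round(float(.5*dy+.866*dz)/.5,3),round(float(.866*dy-.5*dz)/.5,3),0,0,0],end=', ')
    print()
L(0,[.02,.05,.08,.11]);L(.11,[.15,.19,.23,.27,.31]);L(.31,[.35,.39,.43,.47,.5]);L(.5,[.524])
E
python3 lift.py
```

```text
[0, 0.01, -0.004, 0, 0, 0], [0, 0.024, -0.009, 0, 0, 0], [0, 0.039, -0.014, 0, 0, 0], [0, 0.054, -0.019, 0, 0, 0], 
[0, 0.02, -0.005, 0, 0, 0], [0, 0.04, -0.01, 0, 0, 0], [0, 0.061, -0.014, 0, 0, 0], [0, 0.081, -0.017, 0, 0, 0], [0, 0.102, -0.019, 0, 0, 0], 
[0, 0.021, -0.001, 0, 0, 0], [0, 0.041, -0.002, 0, 0, 0], [0, 0.062, -0.001, 0, 0, 0], [0, 0.083, -0.0, 0, 0, 0], [0, 0.098, 0.001, 0, 0, 0], 
[0, 0.012, 0.001, 0, 0, 0],
```

Call:
play_rows:
  moves:
    - [[0,0,0,0,0,0],[0,0.01,-0.004,0,0,0],[0,0.024,-0.009,0,0,0],[0,0.039,-0.014,0,0,0],[0,0.054,-0.019,0,0,0]]
  force: 45

```text
time: 13.1
tcp_pos: [0.4924, 0.0552, 0.0942]
orientation: [[-1.0, 0.004, 0.002], [0.004, 0.502, 0.865], [0.003, 0.865, -0.502]]
wrist_force: [1.6, -2.2, -3.2]
opening: 0.0138
finger_force: 45.0
```

```bash
python3 -c "
from mv import *
s=observe();print(s['tcp_pos'],s['wrist_force'],s['ft_torque'],s['opening'],clear(s['qpos']))"; python3 meas.py | grep -E 'red|tri'
```

```text
[0.492 0.055 0.094] [ 1.647 -2.249 -3.195] [-1.905 -0.316 -0.367] 0.013817310013249208 0.3061284074539625
top red 62 [0.491 0.114 0.148] [0.015 0.022 0.047]
side red 116 [0.491 0.124 0.148] [0.016 0.02  0.041]
tri knob [0.496 0.117 0.142] gap 0.0005837693314608185
```

Call:
play_rows:
  moves:
    - [[0,0.02,-0.005,0,0,0],[0,0.04,-0.01,0,0,0],[0,0.061,-0.014,0,0,0],[0,0.081,-0.017,0,0,0],[0,0.102,-0.019,0,0,0]]

```text
time: 13.82
tcp_pos: [0.4925, 0.0727, 0.1434]
orientation: [[-1.0, 0.005, 0.002], [0.004, 0.501, 0.865], [0.003, 0.865, -0.501]]
wrist_force: [0.9, -5.2, -1.7]
opening: 0.0138
finger_force: 45.0
```

Call:
play_rows:
  moves:
    - [[0,0.021,-0.001,0,0,0],[0,0.041,-0.002,0,0,0],[0,0.062,-0.001,0,0,0],[0,0.083,0,0,0,0],[0,0.098,0.001,0,0,0]]

```text
time: 14.45
tcp_pos: [0.4926, 0.0981, 0.186]
orientation: [[-1.0, 0.004, 0.002], [0.004, 0.501, 0.866], [0.003, 0.866, -0.501]]
wrist_force: [1.8, -4.7, -0.4]
opening: 0.0137
finger_force: 45.0
```

Call:
play_rows:
  moves:
    - [[0,0.006,0,0,0,0],[0,0.012,0.001,0,0,0],[0,0.012,0.001,0,0,0],[0,0.012,0.001,0,0,0]]

```text
time: 14.95
tcp_pos: [0.4926, 0.1012, 0.1902]
orientation: [[-1.0, 0.004, 0.002], [0.004, 0.501, 0.866], [0.003, 0.866, -0.501]]
wrist_force: [1.8, -6.2, 0.1]
opening: 0.0139
finger_force: 45.0
```

```bash
cat > ang.py <<'E'
from mv import *
s=observe();print(s['time'],s['tcp_pos'],s['wrist_force'],s['opening'],s['finger_force'],s['joint_velocities'].max(),clear(s['qpos']))
uv={};
for n in('top','side'):
    im,d=P(n);i=im.astype(int);A=np.zeros((420,560,3));A[d>0]=cloud(n,d>0,d)
    near=(abs(A[...,0]-.49)<.07)&(A[...,1]>.08)&(A[...,1]<.28)&(A[...,2]>.09)&(A[...,2]<.32)
    red=near&(i[...,0]>90)&(i[...,1]<70)&(i[...,2]<70);v,u=np.nonzero(red);uv[n]=[u.mean(),v.mean()];print(n,red.sum(),A[red].mean(0))
    # lid plane: bright lid points
    m=(abs(A[...,0]-.49)<.08)&(A[...,1]>.06)&(A[...,1]<.26)&(A[...,2]>.066)&(A[...,2]<.25)&(i.min(2)>150)
    B=A[m]
    for _ in range(4):
        c=np.linalg.lstsq(np.c_[B[:,:2],np.ones(len(B))],B[:,2],rcond=None)[0];r=B[:,2]-B[:,:2]@c[:2]-c[2];B=B[abs(r)<max(.004,1.5*np.median(abs(r)))]
    print(n,'lid plane',len(B),'deg',np.degrees(np.arctan(-c[1])),c)
o1,r1=ray('top',[uv['top']]);o2,r2=ray('side',[uv['side']]);t=np.linalg.lstsq(np.c_[r1[0],-r2[0]],o2-o1,rcond=None)[0]
k=(o1+t[0]*r1[0]+o2+t[1]*r2[0])/2;print('knob',k)
# knob angle about hinge: shut at (.108,.126) relative hinge (.265,.056)
f=lambda y,z:np.arctan2(z-.056,.265-y);print('lid from knob deg',np.degrees(f(k[1],k[2])-f(.108,.126)))
cv2.imwrite('pics/fin.png',np.hstack([cv2.resize(snapshot('top')[0][140:260,100:250,::-1],(400,320)),cv2.resize(snapshot('side')[0][200:320,160:310,::-1],(400,320))]))
E
python3 ang.py
```

```text
14.95 [0.493 0.101 0.19 ] [ 1.767 -6.164  0.12 ] 0.013873655553102857 45.00064015388489 0.0026234466729883753 0.22301473492999674
top 75 [0.494 0.163 0.196]
top lid plane 400 deg 29.419151544418373 [ 0.013 -0.564  0.208]
side 119 [0.491 0.17  0.2  ]
side lid plane 1459 deg 30.099614347441513 [ 0.014 -0.58   0.212]
knob [0.496 0.164 0.194]
lid from knob deg 29.730297382074614
```

View pics/fin.png

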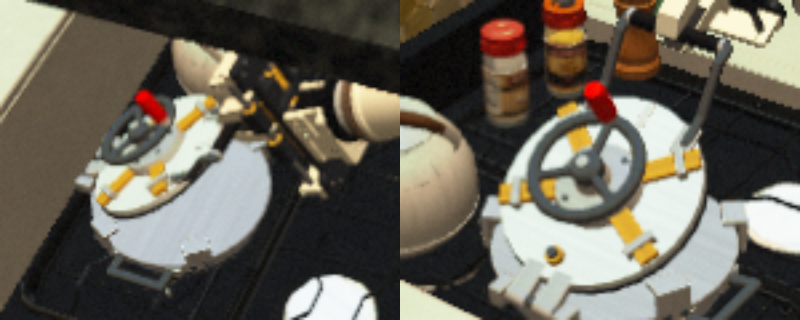

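The last picture shows the lid open at about 30°, held by the bar, with the knob still on the handle's side and the bystanders in place. I'm handing in.

```bash
python3 -c "
from bench import *
print(finish_job())"
```

```text
the job is handed in; nothing more can be done
None
```

I cranked the wheel to the white mark with the lid shut. I then handed the job in with the lid held by its black handle at about 30° (29.4–30.1° from both cameras, 45 N grip); the wheel is at about 5.25 rad by my measurement, because I couldn't see the mark itself.

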